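Snap the loaded tip rack into the soldering station

TASK

Take the black tip rack that carries the four copper tips and push it straight down into the open bay of the brown soldering station until the spring catch along the bay's side clicks over it and the rack sits flat on the bay's floor. Let go of it there, and leave the empty rack where it stands.

Things in the scene. Friction and masses are not known exactly. Their poses are not given: they have to be found in the camera images.
- rack: Loaded tip rack: loose black plastic block 40 (x) x 110 (y) x 30 mm high, about 0.16 kg, upright on the desk. Grip fin amid its top, 12 (x) x 30 mm (y), from 30 to 85 mm above the underside: pinch its upper half from above, closing along x. Four copper tips stand on the top, 26 mm high, at y -31, -21, 21, 31 mm. Origin: centre of the underside, z up. A half turn makes no difference.
- empty_rack: Bystander: a second rack of the same shape, size and material, upright on the desk, but with four empty holes and no copper tips. Same origin and axes. Which of the two stands nearer the robot varies. It stays where it is.
- bay (a point): Centre of the bay's floor, 6 mm above the desk; y along the bay, x to its catch side, z up. Inside 54 (x) x 124 mm (y); walls 10 mm high, then flared by 9 mm a side up to 26 mm above the floor. The rack goes in upright, y along y, either way round; home, its underside lies on the floor. Station fixed; its case and iron, up to 136 mm high, stand at y -280 to -118 mm.
- catch (a joint): Sprung steel bar with two bevelled noses (y +-47 mm, 12 wide) over the bay's +x side. 0 = out, grows as pushed back along +x, to 0.024 m. Noses reach x 9 mm; undersides 32.5 mm above bay floor (2.5 over a rack that is home), bevels rise outwards to x 33 at 65 mm; bar at x 56-64, top 37. The rack's lower edge pushes it back 11 mm (5-15 N downwards); it springs back to 0 over the rack's top.
There are look-alikes about, which are no part of the job. What is shaped like the rack but red or white is not meant.

How it is judged:
By the outcome, as a careful person would: the job done as asked, in the order asked, and still so for the second after the job is handed in, with the robot touching nothing.
It also fails if it takes over 38 s, if anything falls off the work surface, if the arm or the gripper's body presses on something with over 40 N, if the wrist force passes 120 N, or if a joint passes its speed limit or range.

ROBOT

A 6-joint arm with a two-finger parallel gripper is mounted at the origin on the work surface. World frame = base frame: x ahead of the robot, y to its left, z up, the work surface at z = 0. Lengths are in m, angles in rad, forces in N, time in s.
With the tool pointing down it reaches from about 0.25 to 0.775 m from the base axis. Payload 4 kg.
Tool frame: the origin (TCP) lies at the very end of the fingers, on their centre line; the grasp point (between the pads) lies 19 mm behind it; z points along the fingers, y is the direction in which the jaws open and shut (so a half turn about z gives the same grasp; the last joint's range is limited). The gripper opens to 85 mm and grips with 20 to 120 N. Pads are 22 mm wide; open, the fingers measure 114 mm over their backs; the gripper's body (76 mm by 85 mm) begins 54 mm behind the grasp point. The pads swing forward as they close: fully open they stand 13 mm farther back than shut.
Start: joints at [1.083, 0.087, 1.371, -0, 1.684, -0.103], TCP at [0.206, 0.51, 0.231] pointing down, gripper open.
Joint ranges: [-3.1, 3.1], [-0.76, 2.03], [0.27, 2.55], [-1.08, 4.22], [0.17, 2.65], [-2.57, 2.57]. Speed limits (rad/s): [2.79, 2.79, 3.14, 3.14, 3.14, 3.14].

INTERFACE

Orientations are given as a unit quaternion [w, x, y, z].
In Python, from rig import * gives the robot as it stands.
- The arm moves only by the shell command python3 -m jog 'ROWS' [FORCE]. ROWS is a JSON object of lists of equal length, an entry for each row: "rot": the turn, a rotation vector about the tool's x, y, z in degrees, a list of three; "xyz": the shift along the tool's x, y, z in mm, a list of three; "fingers": the opening, from 0 (shut) to 1 (fully open). A call has 1 to 5 rows; each row is the pose to reach, as a shift and turn from the pose commanded when the call began, along the tool's axes at that moment; what a row does not reach only later rows make up. A row lasts 1/8 s, in which the tool goes at most 62.5 mm and 10.7 degrees, less where a joint would pass 70% of its speed; a pose out of reach is approached as far as the arm can. A call with a gripper value outside its range is refused whole. The fingers move at their own pace and stop on an object; FORCE is the grip in N (left out, the last holds). Time passes only in rows, so rows that repeat a pose let the fingers close. It gives the time, the measured TCP pose, the force and the opening at its end, in the units of the state.
- sense(): the state, without advancing time (a new reading comes with each control period).
- read_camera(name): name is "side" or "top"; returns a dict with "pixels" (420x560x3 uint8, red, green, blue), "vfov" (degrees; the focal length in pixels is half the picture's height over the tangent of half this angle, whatever the lens; pixels are square), "cx", "cy" (the principal point, pixels), "position" and "orientation" of the camera in the world. Camera axes: x right, y down, z forward; pixel columns grow to the right and rows downward; lengths in m; the calibration is good to about 2 mm. A picture is of the moment at which its call begins. There is no depth.
- close_job(): hands the job in, once; it reports no verdict.
The state is a dict: "clock": time; "joints": joint angles; "dq": joint speeds; "joint_torque": joint torques, N m; "tcp_pos": TCP position; "eef_rot": TCP orientation; "force": force on the tool from outside, world axes, zero at the start; "ft_torque": the same for the moment, N m; "gripper_width": opening from 0.0 (shut) to 1.0 (fully open).
Only numpy, scipy, OpenCV 4.12 (cv2) and the standard library are available. Lean on these libraries where they do the work, as an engineer would, in place of code of your own. Each camera call takes 0.05 s, during which the arm holds its last target. There are 200 camera calls.

## Working session

There is one attempt and no reset: what is moved stays moved. The work goes in short steps, Python scripts to look and compute and a shell command to move; the robot and the scene stay as the last step left them, time stands still between calls to the robot, and variables do not carry over. Pictures are saved under pics/ and viewed, about 8 in all and at most 12, crops included, and the job is handed in when it is done.

```bash
mkdir -p pics; cat > h.py <<'E'
from rig import *
import numpy as np, cv2
from scipy.spatial.transform import Rotation as R
def cam(n):
    c=read_camera(n); q=c["orientation"]; c["R"]=R.from_quat([q[1],q[2],q[3],q[0]]).as_matrix()
    c["f"]=c["pixels"].shape[0]/2/np.tan(np.radians(c["vfov"])/2); return c
def plane(c,uv,z):
    uv=np.atleast_2d(uv).astype(float)
    d=np.c_[(uv[:,0]-c["cx"])/c["f"],(uv[:,1]-c["cy"])/c["f"],np.ones(len(uv))]@c["R"].T
    p=np.array(c["position"]); return p+d*((z-p[2])/d[:,2])[:,None]
def proj(c,P):
    q=(np.atleast_2d(P)-np.array(c["position"]))@c["R"]
    return np.c_[c["cx"]+c["f"]*q[:,0]/q[:,2],c["cy"]+c["f"]*q[:,1]/q[:,2]]
def save(c,name,box=None,k=1):
    im=c["pixels"][:,:,::-1]
    if box: u0,v0,u1,v1=box; im=im[v0:v1,u0:u1]
    cv2.imwrite("pics/"+name,cv2.resize(im,None,fx=k,fy=k,interpolation=cv2.INTER_CUBIC))
E
python3 - <<'E'
from h import *
a,b=cam("top"),cam("side")
for c in(a,b): print(c["position"],c["R"].round(3).tolist(),c["f"],c["cx"],c["cy"],[k for k in c])
save(a,"t0.png"); save(b,"s0.png"); print(sense())
E
```

```text
[0.27240158 0.16299759 1.36359648] [[-0.028, -0.987, 0.161], [-1.0, 0.029, 0.006], [-0.011, -0.161, -0.987]] 543.7023676552819 285.3206329825397 212.96852447562068 ['pixels', 'vfov', 'cx', 'cy', 'position', 'orientation', 'R', 'f']
[ 0.37686984 -0.36432329  0.7318099 ] [[0.977, -0.161, 0.141], [-0.214, -0.767, 0.605], [0.011, -0.621, -0.784]] 488.95897206503105 282.2504617830465 203.84928445232347 ['pixels', 'vfov', 'cx', 'cy', 'position', 'orientation', 'R', 'f']
{'clock': 0.1, 'joints': array([ 1.08290582e+00,  8.79211163e-02,  1.37210959e+00,  1.96654173e-06,
        1.68359749e+00, -1.03097414e-01]), 'dq': array([-0.00019957, -0.00072765, -0.00459078,  0.00028999,  0.00144603,
       -0.00050669]), 'joint_torque': array([ 1.82973105e-03, -3.53018332e+01, -3.14216280e+01, -1.53500164e-04,
        7.99851929e-03, -4.47956552e-05]), 'tcp_pos': array([0.20624496, 0.50938619, 0.23023101]), 'eef_rot': array([-2.97322081e-04,  1.91211563e-01,  9.81548319e-01, -9.73373725e-04]), 'force': array([ 0.68445324,  1.15666087, -0.76292003]), 'ft_torque': array([-0.04847312,  0.02652721,  0.0448145 ]), 'gripper_width': 1.0017503010675737}
```

View pics/t0.png

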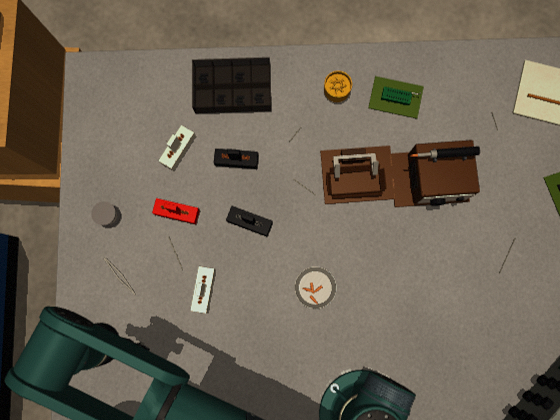

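View pics/s0.png

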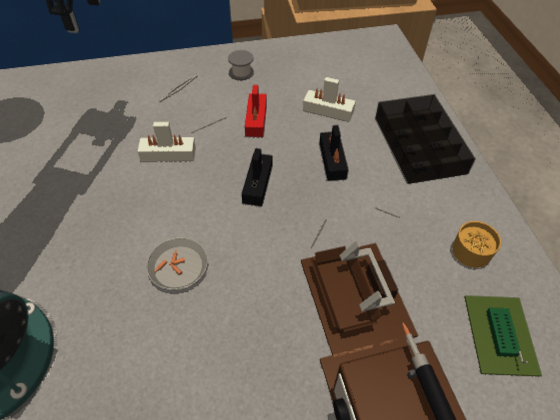

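The top view shows two black racks, at (236,158) and (249,220). In the side view these are (333,155) and (257,178). The look-alikes are red (176,211) and white (177,147) and (203,290). The bay is at about (355,177). Copper shows on the black rack at (236,158) / (333,155), so that one is the candidate. I'll confirm with an enlarged crop.

```bash
python3 - <<'E'
from h import *
a,b=cam("top"),cam("side")
A=cv2.resize(a["pixels"][130:260,200:400,::-1],(800,520),interpolation=cv2.INTER_CUBIC)
cv2.imwrite("pics/c1.png",A)
B1=cv2.resize(b["pixels"][110:220,230:360,::-1],(390,330),interpolation=cv2.INTER_CUBIC)
B2=cv2.resize(b["pixels"][230:340,290:420,::-1],(390,330),interpolation=cv2.INTER_CUBIC)
cv2.imwrite("pics/c2.png",np.hstack([B1,B2]))
for n,c,z in(("top",a,.03),("side",b,.03)):
    p=c["pixels"].astype(int); m=((p.max(2)<48)).astype(np.uint8)
    cs,_=cv2.findContours(m,0,2)
    for k in cs:
        ar=cv2.contourArea(k)
        if 250<ar<4000:
            r=cv2.minAreaRect(k); bx=cv2.boxPoints(r); w=plane(c,bx,z)
            print(n,ar,np.round(r[0],1),np.round(bx).astype(int).tolist(),w[:,:2].round(3).tolist(),w.mean(0).round(4))
    hsv=cv2.cvtColor(c["pixels"],cv2.COLOR_RGB2HSV); m=cv2.inRange(hsv,(3,110,70),(16,255,255))
    k,l,s,ce=cv2.connectedComponentsWithStats(m)
    for i in range(1,k):
        if s[i,4]>3 and 120<ce[i,1]<330 and 150<ce[i,0]<450: print(n,"cu",s[i,4],ce[i].round(1))
E
```

```text
top 1412.5 [367. 394.] [[319, 419], [319, 369], [415, 369], [415, 419]] [[-0.001, 0.106], [0.112, 0.102], [0.106, -0.125], [-0.007, -0.118]] [ 0.0528 -0.0089  0.03  ]
top 1708.5 [542.9 397.8] [[501, 417], [557, 355], [584, 379], [528, 441]] [[-0.006, -0.319], [0.13, -0.464], [0.073, -0.522], [-0.062, -0.377]] [ 0.0337 -0.4206  0.03  ]
top 3009.5 [145.3 376.3] [[28, 334], [55, 289], [263, 419], [235, 464]] [[0.214, 0.8], [0.318, 0.737], [0.003, 0.237], [-0.094, 0.304]] [0.11   0.5195 0.03  ]
top 677.0 [249. 221.] [[225, 221], [231, 205], [273, 221], [267, 237]] [[0.474, 0.321], [0.513, 0.306], [0.47, 0.203], [0.432, 0.218]] [0.4722 0.2619 0.03  ]
top 340.0 [355.5 182.5] [[326, 198], [326, 167], [385, 167], [385, 198]] [[0.524, 0.069], [0.604, 0.065], [0.599, -0.083], [0.52, -0.078]] [ 0.5619 -0.0067  0.03  ]
top 703.5 [235.6 158.4] [[213, 166], [215, 148], [258, 151], [257, 169]] [[0.616, 0.35], [0.663, 0.346], [0.65, 0.236], [0.604, 0.24]] [0.6331 0.293  0.03  ]
top 420.5 [457.5 153.5] [[436, 147], [479, 147], [479, 160], [436, 160]] [[0.647, -0.214], [0.644, -0.323], [0.61, -0.32], 
[... 1568 characters left out ...]
], [0.464, 0.178]] [0.4711 0.2533 0.03  ]
side 975.5 [332.5 153.7] [[316, 130], [337, 125], [349, 178], [328, 182]] [[0.614, 0.355], [0.662, 0.36], [0.642, 0.213], [0.599, 0.21]] [0.6293 0.2847 0.03  ]
side 460.5 [59.6 15. ] [[45, 0], [72, -2], [74, 30], [47, 32]] [[0.025, 0.997], [0.096, 0.993], [0.108, 0.833], [0.043, 0.838]] [0.068  0.9153 0.03  ]
side cu 49 [177.3 140.6]
side cu 48 [151.9 141. ]
side cu 5 [329.6 138.2]
side cu 57 [336.2 156. ]
side cu 129 [373.7 250.8]
side cu 140 [176.  262.3]
side cu 50 [364.1 258.7]
side cu 52 [160.6 265.2]
side cu 1763 [341.6 293.7]
side cu 73 [366.6 279.2]
side cu 5 [322.4 292. ]
side cu 7 [327. 305.]
side cu 5 [380.2 307.6]
side cu 11 [331.6 318. ]
```

View pics/c1.png

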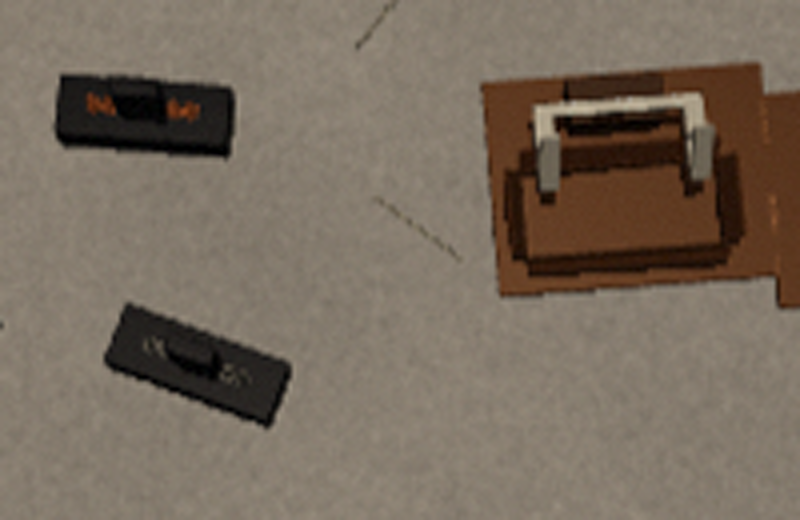

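View pics/c2.png

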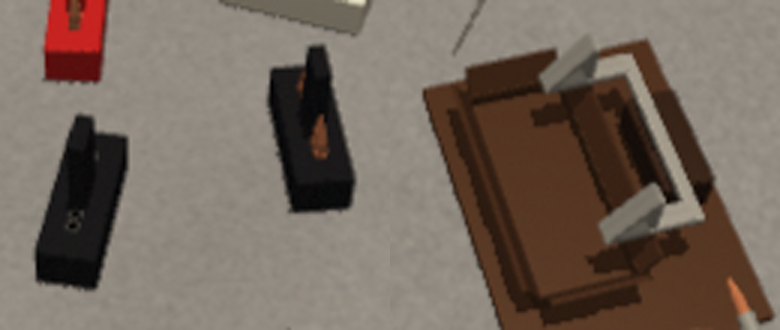

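Crop check: the rack at top (236,158) has orange copper tips on both sides of its fin. The one at (249,220) has only empty holes, so it is the bystander. The station's catch is on the far side (+x), with nose tips near top pixels (337,178) and (375,175). Next I measure the rack and bay poses and check them with an overlay.

```bash
cat >> h.py <<'E'
def tri(ca,ua,cb,ub):
    A=[];B=[]
    for c,u in((ca,ua),(cb,ub)):
        p=np.array(c["position"]); d=plane(c,u,0)[0]-p; d/=np.linalg.norm(d); M=np.eye(3)-np.outer(d,d); A.append(M);B.append(M@p)
    x=np.linalg.solve(A[0]+A[1],B[0]+B[1]); return x
def fr(o,yaw,P): # local->world
    c,s=np.cos(yaw),np.sin(yaw); P=np.atleast_2d(P).astype(float)
    return np.c_[o[0]+c*P[:,0]-s*P[:,1],o[1]+s*P[:,0]+c*P[:,1],o[2]+P[:,2]]
def box(x0,x1,y0,y1,z): return [[x0,y0,z],[x1,y0,z],[x1,y1,z],[x0,y1,z]]
def draw(c,im,s,off,o,yaw,polys,col):
    for p in polys:
        q=(proj(c,fr(o,yaw,p))-np.array(off)+.5)*s-.5
        cv2.polylines(im,[np.round(q).astype(int)],True,col,1)
RACK=[box(-.02,.02,-.055,.055,0),box(-.02,.02,-.055,.055,.03),box(-.006,.006,-.015,.015,.085)]
BAY=[box(-.027,.027,-.062,.062,0),box(-.036,.036,-.071,.071,.026),box(.009,.0091,-.053,-.041,.0325),box(.009,.0091,.041,.053,.0325)]
E
python3 - <<'E'
from h import *
a,b=cam("top"),cam("side")
# rack: top-view silhouette edges
m=(a["pixels"].max(2)<60).astype(np.uint8)
far=[];near=[]
for u in range(218,255):
    v=np.where(m[140:180,u])[0]+140; far.append((u,v.min()-.5)); near.append((u,v.max()+.5))
far=np.array(far,float);near=np.array(near,float)
F=plane(a,far,.03);N=plane(a,near,0)
yw=[]
for P in(F,N):
    k=np.polyfit(P[:,1],P[:,0],1); print("slope",k, np.std(P[:,0]-np.polyval(k,P[:,1]))); yw.append(-np.arctan(k[0]))
yaw=np.mean(yw)
row=[np.where(m[v,195:275])[0]+195 for v in range(154,165)]
L=plane(a,[[np.median([r.min() for r in row])-.5,159]],.03)[0];Rr=plane(a,[[np.median([r.max() for r in row])+.5,160]],.0)[0]
print("yaw",np.degrees(yaw),"ends y",L,Rr)
yc=(L[1]+Rr[1])/2; xc=(np.polyval(np.polyfit(F[:,1],F[:,0],1),yc)+np.polyval(np.polyfit(N[:,1],N[:,0],1),yc))/2
print("width",np.polyval(np.polyfit(F[:,1],F[:,0],1),yc)-np.polyval(np.polyfit(N[:,1],N[:,0],1),yc),"len",L[1]-Rr[1],"centre",xc,yc)
print("copper mid",plane(a,[[234.95,156.3]],.045))
# bay: nose tips
n1,n2=plane(a,[[337.2,177.8],[374.9,174.9]],.0385)
d=n1-n2; by=np.arctan2(-d[0],d[1]); o=(n1+n2)/2-.009*np.array([np.cos(by),np.sin(by),0]); o[2]=.006
print("bay",o,np.degrees(by),"nose gap",np.linalg.norm(d))
print("plate edge yaw",[np.degrees(np.arctan2(-(p[0]-q[0])[0],(p[0]-q[0])[1])) for p,q in [(plane(a,[[320.5,151]],.006),plane(a,[[390,146.2]],.006))]])
ims=[]
for c,(u0,v0),s in((a,(205,140),4),(b,(300,120),3)):
    w,h=(190,70) if c is a else (130,110)
    if c is b: v0=235;
    im=cv2.resize(c["pixels"][v0:v0+h,u0:u0+w,::-1],None,fx=s,fy=s,interpolation=cv2.INTER_CUBIC)
    draw(c,im,s,(u0,v0),o,by,BAY,(0,255,255)); draw(c,im,s,(u0,v0),[xc,yc,0],yaw,RACK,(0,255,0)); ims.append(im)
c=b;im=cv2.resize(c["pixels"][110:220,290:410,::-1],None,fx=3,fy=3,interpolation=cv2.INTER_CUBIC);draw(c,im,3,(290,110),[xc,yc,0],yaw,RACK,(0,255,0))
bot=np.hstack([ims[1],im])
C=np.zeros((280+330,760,3),np.uint8);C[:280,:760]=ims[0];C[280:,:bot.shape[1]]=bot
cv2.imwrite("pics/o1.png",C[:600])
E
```

```text
slope [0.12184555 0.62029046] 0.000968536929241799
slope [0.10343345 0.58634408] 0.0007160316649750541
yaw -6.426146075900083 ends y [0.63325725 0.34886265 0.03      ] [0.63521514 0.23927275 0.        ]
width 0.03936079197714115 len 0.10958990195444085 centre 0.6364409102654978 0.29406770244299985
copper mid [[0.63450512 0.29299936 0.045     ]]
bay [ 0.56647359 -0.00822788  0.006     ] 2.7643250260739056 nose gap 0.09429185940657717
plate edge yaw [np.float64(2.3077253518111647)]
```

View pics/o1.png

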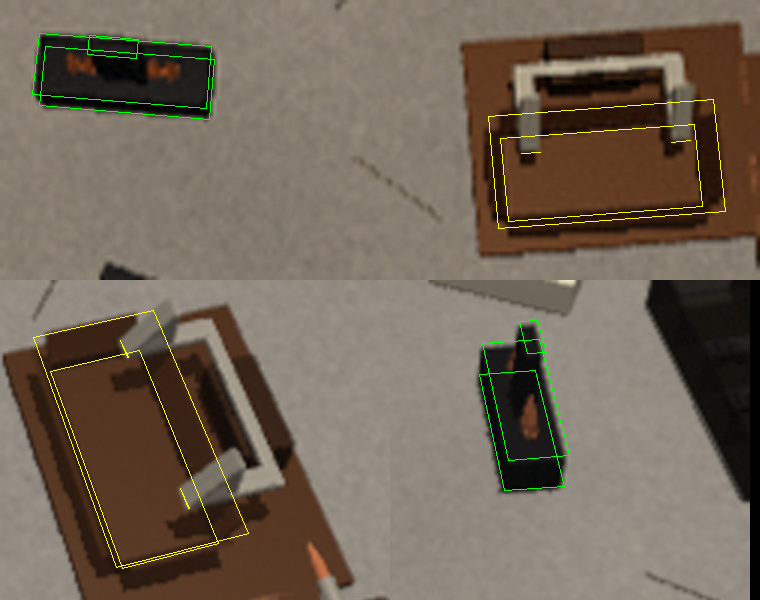

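The rack overlay fits in both views: width 39 mm, length 110 mm, yaw −6.4°, centre about (0.6355, 0.2935). The bay's nose tips agree in both views, with a 94 mm gap. I'll recheck the bay from hover. Now I move above the rack.

```bash
cat >> h.py <<'E'
def go(x,y,z,jaw): # jaw: world angle (deg) wanted of tool y
    s=sense(); q=s["eef_rot"]; r=R.from_quat([q[1],q[2],q[3],q[0]]); M=r.as_matrix()
    c,n=np.cos(np.radians(jaw)),np.sin(np.radians(jaw))
    T=np.c_[[n,-c,0],[c,n,0],[0,0,-1]]
    print("xyz mm",((np.array([x,y,z])-s["tcp_pos"])@M*1000).round(1),"rot",np.degrees(R.from_matrix(M.T@T).as_rotvec()).round(2),"clock",s["clock"],"F",s["force"].round(1),"tcp",s["tcp_pos"].round(4),"w",s["gripper_width"])
E
python3 -m jog '{"rot":[[0,0,9],[0,0,18],[0,0,27],[0,0,36],[0,0,45]],"xyz":[[-55,-4,0],[-110,-9,5],[-165,-13,10],[-220,-18,15],[-275,-22,20]],"fingers":[0.7,0.7,0.7,0.7,0.7]}' 60
python3 -c "
from h import *
go(.6355,.2935,.15,-6.4)"
```

```text
clock: 0.92
tcp_pos: [0.4545, 0.3852, 0.2112]
eef_rot: [-0.0, 0.554, 0.832, 0.0]
force: [-0.4, 0.6, 1.0]
gripper_width: 0.7Traceback (most recent call last):
  File "<string>", line 3, in <module>
    go(.6355,.2935,.15,-6.4)
    ~~^^^^^^^^^^^^^^^^^^^^^^
  File "h.py", line 37, in go
    print("xyz mm",((np.array([x,y,z])-s["tcp_pos"])@M*1000).round(1),"rot",np.degrees(R.from_matrix(M.T@T).as_rotvec()).round(2),"clock",s["clock"],"F",s["force"].round(1),"tcp",s["tcp_pos"].round(4),"w",s["gripper_width"])
                                                                                       ~~~~~~~~~~~~~^^^^^^^
  File "scipy/spatial/transform/_rotation.pyx", line 1143, in scipy.spatial.transform._rotation.Rotation.from_matrix
ValueError: Non-positive determinant (left-handed or null coordinate frame) in rotation matrix 0: [[-8.74139008e-01 -4.85675692e-01 -3.40743000e-04]
 [-4.85675621e-01  8.74139072e-01 -2.73872431e-04]
 [-4.30869952e-04  7.39120069e-05  9.99999904e-01]].
```

```bash
sed -i 's/\[n,-c,0\]/[-n,c,0]/' h.py
python3 -c "
from h import *
go(.6355,.2935,.15,-6.4)"
```

```text
xyz mm [-154.4  131.7   61.2] rot [ 1.000e-02 -2.000e-02  2.906e+01] clock 0.925 F [-0.4  0.6  1. ] tcp [0.4545 0.3852 0.2112] w 0.6998360916060448
```

```bash
python3 -m jog '{"rot":[[0,0,7],[0,0,14],[0,0,21],[0,0,29],[0,0,29]],"xyz":[[-39,33,15],[-78,66,30],[-116,99,45],[-154,132,60],[-154,132,60]],"fingers":[0.7,0.7,0.7,0.7,0.7]}'
python3 - <<'E'
from h import *
go(.6355,.2935,.15,-6.4)
E
```

```text
clock: 1.55
tcp_pos: [0.6364, 0.2926, 0.1473]
eef_rot: [-0.001, 0.745, 0.667, -0.003]
force: [0.5, -0.1, -0.4]
gripper_width: 0.707
xyz mm [ 0.8 -1.  -2.7] rot [-0.25  0.18  0.07] clock 1.55 F [ 0.5 -0.1 -0.4] tcp [0.6364 0.2926 0.1473] w 0.7072851063487078
```

```bash
python3 -m jog '{"rot":[[0,0,0],[0,0,0],[0,0,0],[0,0,0],[0,0,0]],"xyz":[[0,-1,25],[0,-1,55],[0,-1,80],[0,-1,94],[0,-1,94]],"fingers":[0.7,0.7,0.7,0.7,0.7]}'
python3 - <<'E'
from h import *
go(.6355,.2935,.053,-6.4)
E
```

```text
clock: 2.17
tcp_pos: [0.6326, 0.2962, 0.0564]
eef_rot: [-0.001, 0.743, 0.669, -0.001]
force: [-0.3, 0.4, -0.4]
gripper_width: 0.698
xyz mm [-2.4  3.2  3.4] rot [-0.12  0.05  0.41] clock 2.175 F [-0.3  0.4 -0.4] tcp [0.6326 0.2962 0.0564] w 0.6979087178585748
```

```bash
python3 -m jog '{"rot":[[0,0,0],[0,0,0]],"xyz":[[-2,3,3],[-2,3,3]],"fingers":[0.7,0.7]}'
python3 - <<'E'
from h import *
go(.6355,.2935,.053,-6.4)
c=cam("side"); save(c,"g1.png",(270,60,400,200),4)
E
```

```text
clock: 2.42
tcp_pos: [0.6374, 0.2937, 0.0557]
eef_rot: [0.0, 0.743, 0.669, 0.001]
force: [-0.2, -0.3, -0.2]
gripper_width: 0.698
xyz mm [-0.4 -1.8  2.7] rot [ 0.12 -0.06  0.34] clock 2.425 F [-0.2 -0.3 -0.2] tcp [0.6374 0.2937 0.0557] w 0.6983355241765317
```

View pics/g1.png

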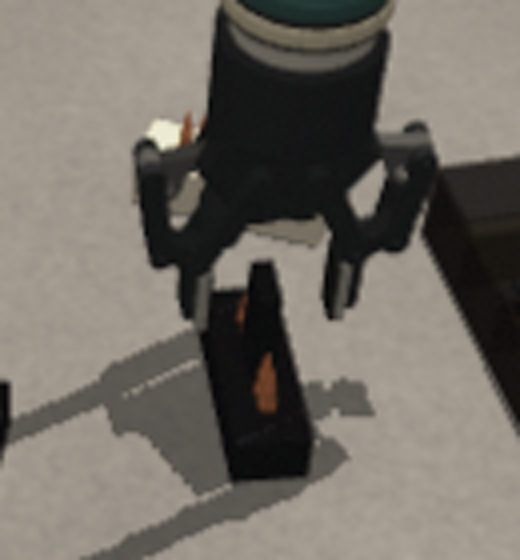

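The open fingers straddle the fin (fin top at crop (262,265), finger ends near (195,315) and (335,315)). Closing now.

```bash
python3 -m jog '{"rot":[[0,0,0],[0,0,0],[0,0,0],[0,0,0],[0,0,0]],"xyz":[[0,-2,2],[0,-2,2],[0,-2,2],[0,-2,2],[0,-2,2]],"fingers":[0.7,0.05,0.05,0.05,0.05]}' 70
python3 -m jog '{"rot":[[0,0,0],[0,0,0],[0,0,0]],"xyz":[[0,0,0],[0,0,0],[0,0,0]],"fingers":[0.05,0.05,0.05]}' 
python3 - <<'E'
from h import *
go(.6355,.2935,.053,-6.4)
E
```

```text
clock: 3.1
tcp_pos: [0.6345, 0.2939, 0.0523]
eef_rot: [-0.0, 0.743, 0.669, 0.0]
force: [0.8, -0.7, -0.2]
gripper_width: 0.13
clock: 3.48
tcp_pos: [0.6345, 0.2939, 0.0523]
eef_rot: [-0.0, 0.743, 0.669, 0.0]
force: [0.3, 0.5, -0.5]
gripper_width: 0.126
xyz mm [-0.3  1.  -0.7] rot [ 0.   -0.01  0.35] clock 3.475 F [ 0.3  0.5 -0.5] tcp [0.6345 0.2939 0.0523] w 0.12597698760824882
```

```bash
python3 -m jog '{"rot":[[0,0,0],[0,0,0],[0,0,0],[0,0,0],[0,0,0]],"xyz":[[0,0,-15],[0,0,-45],[0,0,-80],[0,0,-110],[0,0,-110]],"fingers":[0.05,0.05,0.05,0.05,0.05]}'
python3 - <<'E'
from h import *
go(.566,-.008,.165,2.5)
E
```

```text
clock: 4.1
tcp_pos: [0.6363, 0.2946, 0.1675]
eef_rot: [0.002, 0.743, 0.669, 0.004]
force: [0.4, 0.2, -1.3]
gripper_width: 0.128
xyz mm [-308.3  -38.1    1. ] rot [ 0.47 -0.2  -8.54] clock 4.1 F [ 0.4  0.2 -1.3] tcp [0.6363 0.2946 0.1675] w 0.12785959502566574
```

```bash
python3 - <<'E'
from h import *
a,b=cam("top"),cam("side")
o=np.array([.5665,-.0082,.006]);by=np.radians(2.6)
out=[]
for c,(u0,v0,w,h) in((a,(318,145,78,66)),(b,(298,238,118,100))):
    s=5 if c is a else 4
    im=cv2.resize(c["pixels"][v0:v0+h,u0:u0+w,::-1],None,fx=s,fy=s,interpolation=cv2.INTER_CUBIC)
    im=np.clip(im.astype(float)*1.5,0,255).astype(np.uint8); raw=im.copy()
    draw(c,im,s,(u0,v0),o,by,BAY[:1]+BAY[2:],(0,255,255)); draw(c,im,s,(u0,v0),o,by,[box(-.027,.027,-.062,.062,.01)],(255,255,0));draw(c,im,s,(u0,v0),o,by,BAY[1:2],(0,255,0))
    out.append(cv2.resize(np.hstack([raw,im]),(780,300 if c is a else 300)))
cv2.imwrite("pics/b1.png",np.vstack(out))
E
```

```text
(no output)
```

View pics/b1.png

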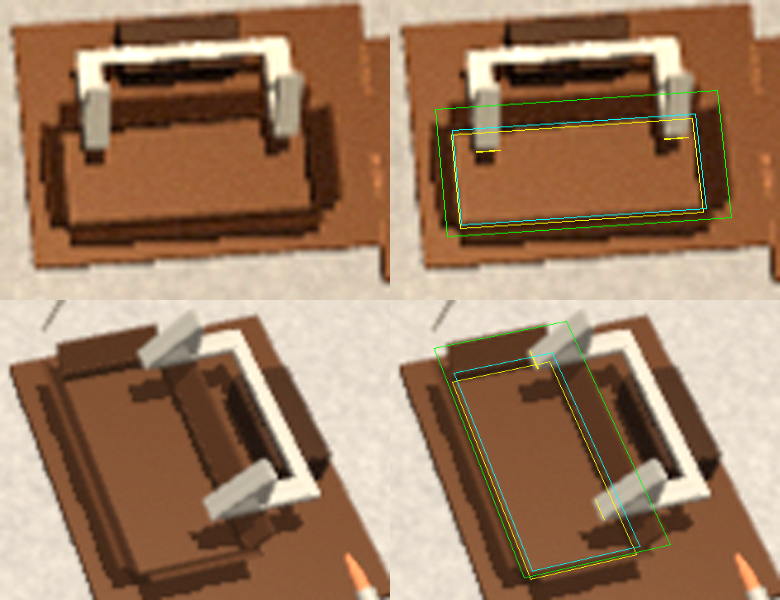

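The floor and nose overlays agree with both views within about 2 mm (floor corners at (63,133) and (316,210) in the upper crop). I'm using bay centre (0.5675, −0.008) and yaw 2.6°. Moving over it.

```bash
python3 -m jog '{"rot":[[0,0,-2],[0,0,-4],[0,0,-6],[0,0,-8.5],[0,0,-8.5]],"xyz":[[-40,-5,0],[-100,-12,0],[-160,-20,0],[-220,-27,0],[-270,-33,0]],"fingers":[0.05,0.05,0.05,0.05,0.05]}'
python3 - <<'E'
from h import *
go(.5675,-.008,.165,2.6)
E
```

```text
clock: 4.82
tcp_pos: [0.5711, 0.0268, 0.1596]
eef_rot: [-0.002, 0.692, 0.722, -0.002]
force: [0.8, -0.2, -1.3]
gripper_width: 0.129
xyz mm [-34.6  -5.1  -5.4] rot [-0.26 -0.01 -0.17] clock 4.825 F [ 0.8 -0.2 -1.3] tcp [0.5711 0.0268 0.1596] w 0.1294269823069985
```

```bash
python3 -m jog '{"rot":[[0,0,0],[0,0,0],[0,0,0]],"xyz":[[-20,-3,0],[-35,-4,0],[-35,-4,0]],"fingers":[0.05,0.05,0.05]}'
python3 - <<'E'
from h import *
go(.5675,-.008,.165,2.6)
a,b=cam("top"),cam("side")
t=sense()["tcp_pos"]; o=[t[0],t[1],t[2]-.0523]
out=[]
for c,(u0,v0,w,h),s in((a,(310,130,95,90),4),(b,(270,190,150,130),3)):
    im=cv2.resize(c["pixels"][v0:v0+h,u0:u0+w,::-1],None,fx=s,fy=s,interpolation=cv2.INTER_CUBIC)
    im=np.clip(im.astype(float)*1.7,0,255).astype(np.uint8)
    draw(c,im,s,(u0,v0),o,np.radians(2.6),RACK[:2],(0,255,0)); out.append(cv2.resize(im,(390,390)))
cv2.imwrite("pics/h1.png",np.hstack(out))
E
```

```text
clock: 5.2
tcp_pos: [0.5708, -0.0063, 0.1615]
eef_rot: [-0.001, 0.692, 0.722, -0.0]
force: [-0.3, 0.5, -1.7]
gripper_width: 0.127
xyz mm [-1.6 -3.4 -3.5] rot [-0.06 -0.05 -0.17] clock 5.2 F [-0.3  0.5 -1.7] tcp [ 0.5708 -0.0063  0.1615] w 0.12667050973372168
```

View pics/h1.png

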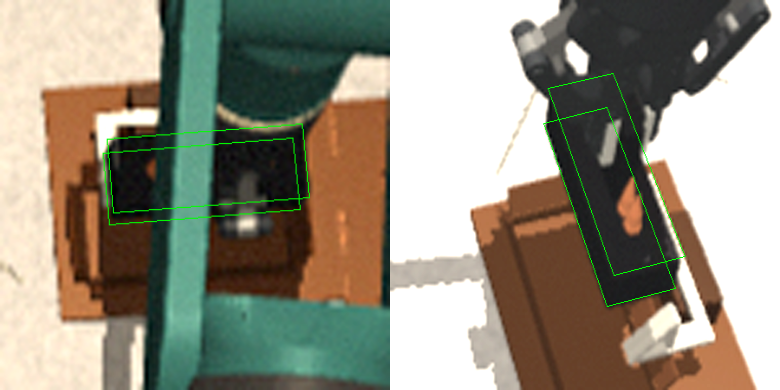

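The rack hangs upright and aligned with the overlay in both views. Descending to just above the bevels.

```bash
python3 -m jog '{"rot":[[0,0,0],[0,0,0],[0,0,0],[0,0,0]],"xyz":[[-1,-3,15],[-1,-3,32],[-1,-3,47],[-1,-3,47]],"fingers":[0.05,0.05,0.05,0.05]}'
python3 - <<'E'
from h import *
go(.5675,-.008,.100,2.6)
E
```

```text
clock: 5.8
tcp_pos: [0.5662, -0.0071, 0.1125]
eef_rot: [-0.002, 0.692, 0.722, -0.002]
force: [-0.2, 0.4, -1.2]
gripper_width: 0.126
xyz mm [-1.   1.3 12.5] rot [-0.29 -0.05 -0.13] clock 5.8 F [-0.2  0.4 -1.2] tcp [ 0.5662 -0.0071  0.1125] w 0.12609272686351541
```

```bash
python3 -m jog '{"rot":[[0,0,0],[0,0,0],[0,0,0],[0,0,0]],"xyz":[[0,0,7],[0,0,14],[0,0,20],[0,0,20]],"fingers":[0.05,0.05,0.05,0.05]}' 90
python3 - <<'E'
from h import *
go(.5675,-.008,.0583,2.6)
E
```

```text
clock: 6.3
tcp_pos: [0.5671, -0.0075, 0.0949]
eef_rot: [-0.001, 0.692, 0.722, -0.001]
force: [-2.3, -0.3, 1.9]
gripper_width: 0.127
xyz mm [-0.5  0.4 36.6] rot [-0.09 -0.   -0.15] clock 6.3 F [-2.3 -0.3  1.9] tcp [ 0.5671 -0.0075  0.0949] w 0.1266172020608224
```

```bash
python3 -m jog '{"rot":[[0,0,0],[0,0,0],[0,0,0],[0,0,0],[0,0,0]],"xyz":[[0,0,5],[0,0,10],[0,0,15],[0,0,20],[0,0,20]],"fingers":[0.05,0.05,0.05,0.05,0.05]}'
python3 - <<'E'
from h import *
go(.5675,-.008,.0583,2.6)
E
```

```text
clock: 6.92
tcp_pos: [0.5668, -0.0073, 0.0738]
eef_rot: [-0.001, 0.692, 0.722, -0.001]
force: [-3.1, -0.1, -3.1]
gripper_width: 0.128
xyz mm [-0.7  0.7 15.5] rot [-0.16 -0.02 -0.14] clock 6.925 F [-3.1 -0.1 -3.1] tcp [ 0.5668 -0.0073  0.0738] w 0.1281595927564426
```

```bash
python3 -m jog '{"rot":[[0,0,0],[0,0,0],[0,0,0],[0,0,0],[0,0,0]],"xyz":[[0,0,4],[0,0,8],[0,0,12],[0,0,14],[0,0,14]],"fingers":[0.05,0.05,0.05,0.05,0.05]}'
python3 - <<'E'
from h import *
go(.5675,-.008,.0583,2.6)
E
```

```text
clock: 7.55
tcp_pos: [0.5685, -0.0074, 0.0609]
eef_rot: [0.0, 0.692, 0.722, 0.001]
force: [1.2, -0.3, -4.8]
gripper_width: 0.127
xyz mm [-0.6 -1.   2.6] rot [ 0.09 -0.01 -0.16] clock 7.55 F [ 1.2 -0.3 -4.8] tcp [ 0.5685 -0.0074  0.0609] w 0.12691099846337917
```

```bash
python3 -m jog '{"rot":[[0,0,0],[0,0,0],[0,0,0]],"xyz":[[0,0,2],[0,0,3],[0,0,3]],"fingers":[0.05,0.05,0.05]}'
```

```text
clock: 7.92
tcp_pos: [0.5681, -0.0074, 0.0585]
eef_rot: [0.0, 0.692, 0.722, 0.0]
force: [0.1, -0.8, -2.1]
gripper_width: 0.126
```

```bash
python3 - <<'E'
from h import *
go(.5675,-.008,.0583,2.6)
c=cam("side"); im=cv2.resize(c["pixels"][220:330,280:420,::-1],None,fx=5,fy=5,interpolation=cv2.INTER_CUBIC)
cv2.imwrite("pics/i1.png",np.clip(im*1.8,0,255).astype(np.uint8))
E
```

```text
xyz mm [-0.5 -0.6  0.2] rot [ 0.05  0.   -0.15] clock 7.925 F [ 0.1 -0.8 -2.1] tcp [ 0.5681 -0.0074  0.0585] w 0.1259138074070306
```

View pics/i1.png

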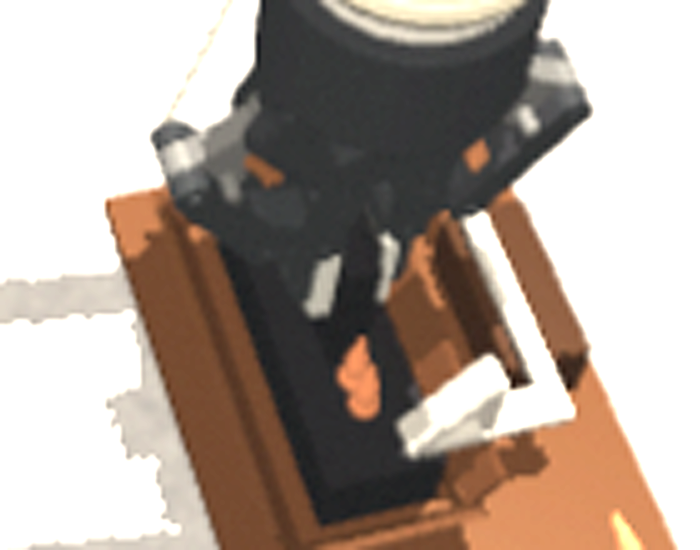

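The nose at crop (400,440) lies over the rack's top edge, so the catch has snapped over. There is no floor reaction yet, so I press a little further.

```bash
python3 -m jog '{"rot":[[0,0,0],[0,0,0],[0,0,0]],"xyz":[[0,0,1],[0,0,2],[0,0,2]],"fingers":[0.05,0.05,0.05]}'
```

```text
clock: 8.35
tcp_pos: [0.5684, -0.0075, 0.0582]
eef_rot: [0.001, 0.692, 0.722, 0.001]
force: [-1.8, 0.2, 6.8]
gripper_width: 0.126
```

```bash
python3 -m jog '{"rot":[[0,0,0],[0,0,0]],"xyz":[[0,0,1],[0,0,1]],"fingers":[0.05,0.05]}'
python3 -m jog '{"rot":[[0,0,0],[0,0,0],[0,0,0],[0,0,0],[0,0,0]],"xyz":[[0,0,0],[0,0,0],[0,0,-1],[0,0,-1],[0,0,-1]],"fingers":[0.2,0.4,0.5,0.5,0.5]}'
```

```text
clock: 8.6
tcp_pos: [0.5685, -0.0075, 0.0582]
eef_rot: [0.001, 0.692, 0.722, 0.001]
force: [-3.5, 0.6, 9.9]
gripper_width: 0.125
clock: 9.22
tcp_pos: [0.5678, -0.0074, 0.0562]
eef_rot: [-0.0, 0.692, 0.722, -0.0]
force: [-0.4, -0.3, 0.2]
gripper_width: 0.497
```

Opened and no load. Retreat straight up and clear of the bay.

```bash
python3 -m jog '{"rot":[[0,0,0],[0,0,0],[0,0,0],[0,0,0],[0,0,0]],"xyz":[[0,0,-15],[0,0,-40],[0,0,-80],[0,0,-125],[0,0,-160]],"fingers":[0.5,0.5,0.5,0.5,0.5]}'
python3 -m jog '{"rot":[[0,0,0],[0,0,0],[0,0,0],[0,0,0],[0,0,0]],"xyz":[[30,-40,0],[60,-80,0],[90,-120,0],[120,-160,0],[120,-160,0]],"fingers":[0.5,0.5,0.5,0.5,0.5]}'
python3 - <<'E'
from h import *
a,b=cam("top"),cam("side"); out=[]
for c,(u0,v0,w,h),s in((a,(310,130,95,90),4),(b,(280,220,140,120),3)):
    im=cv2.resize(c["pixels"][v0:v0+h,u0:u0+w,::-1],None,fx=s,fy=s,interpolation=cv2.INTER_CUBIC)
    im=np.clip(im.astype(float)*1.7,0,255).astype(np.uint8); raw=im.copy()
    draw(c,im,s,(u0,v0),[.5675,-.008,.006],np.radians(2.6),RACK,(0,255,0)); out.append(np.hstack([cv2.resize(raw,(390,290)),cv2.resize(im,(390,290))]))
cv2.imwrite("pics/f1.png",np.vstack(out))
m=(b["pixels"].max(2)<48).astype(np.uint8)
for k in cv2.findContours(m,0,2)[0]:
    if cv2.contourArea(k)>250: r=cv2.minAreaRect(k); print(np.round(r[0],1),np.round(r[1]))
E
```

```text
clock: 9.85
tcp_pos: [0.5683, -0.0075, 0.22]
eef_rot: [0.002, 0.692, 0.722, 0.001]
force: [0.6, -0.2, 0.1]
gripper_width: 0.499
clock: 10.48
tcp_pos: [0.401, 0.107, 0.218]
eef_rot: [0.001, 0.691, 0.723, 0.001]
force: [1.0, -0.5, -0.3]
gripper_width: 0.496
[430.8 395.9] [62. 26.]
[ 14.5 343. ] [72. 29.]
[347.2 289.8] [74. 36.]
[424.  137.5] [102.  69.]
[217.8 136.3] [139. 105.]
[209.6  59.9] [21. 65.]
[119.5  29.5] [ 59. 239.]
```

View pics/f1.png

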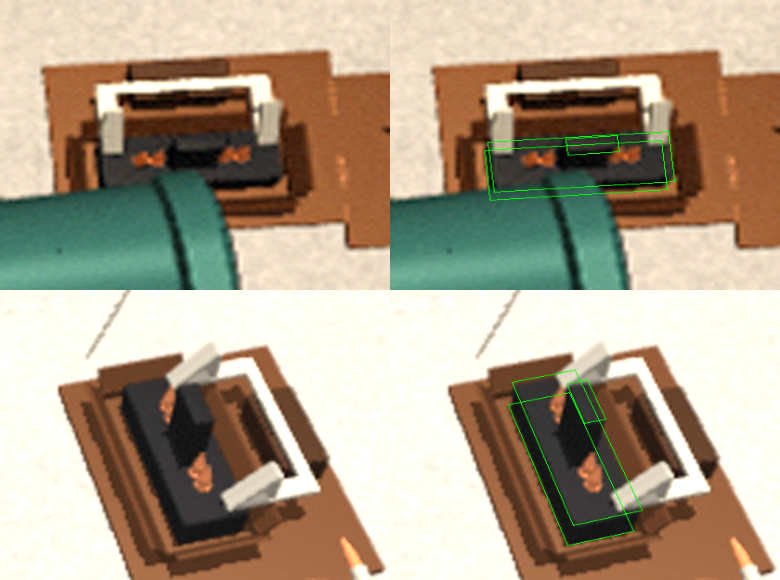

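The noses lie over the rack's top edge in both views. They are back at their starting pixels, about (337,178) in the top view. The rack matches the home-height overlay, sitting level with its four tips.

```bash
python3 -c "
from rig import *
s=sense();print(s['clock'],s['force']);print(close_job())"
```

```text
10.575 [ 0.14523027 -0.38345528 -0.29863712]
the job is handed in; nothing more can be done
None
```

I took the black rack with the four copper tips, pushed it straight down into the station's bay and let go of it there. I handed the job in at 10.6 s of the 38 s allowed.

- **Catch:** the sideways force from the spring dropped to zero on the way down. The last pictures show both noses back at their starting place, over the rack's top edge.
- **Seated on the floor:** the reaction from below rose to about 10 N with the TCP at 0.0582 m, against 0.0583 m expected for a rack that is home. The rack also looks level in both views and matches the home outline to within about 2–3 mm.
- **Released:** the gripper is open and well clear, and the force on it is near zero.
- **Empty rack:** nothing was moved against it. I did not measure its position again at the end, because the arm was in front of it in the last side view.

The bay edges in the top view lay about 2 mm further in +x than my first estimate. I moved the target 1 mm that way, well inside the ±7 mm clearance.

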